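# Set out a school microscope station

### The job

Get the place at the microscope ready for the next pupil: stand the spare eyepiece in the middle of the round pad nearer to the microscope and the dropper bottle in the middle of the other round pad, stand the spare objective on the bare table midway between the two pads, and lay the lidded dish on the middle of the slide box's lid. Everything stands the way up it was found, let go and still; keep off the microscope and leave the notebook and the specimen jar where they are.

Things in the scene. Friction and masses are not known exactly. Their poses are not given: they have to be found in the camera images.
- eyepiece: Spare microscope eyepiece, loose, black, standing upright on its wide eye-cap: cap 34 mm across and 18 mm high, above it a plain barrel 25 mm across up to 50 mm. Origin: centre of its underside, z up. About 60 g.
- objective: Spare microscope objective lens, loose, bright steel, standing upright: cylinder 26 mm across up to 26 mm high, then tapering to a 14 mm nose at 40 to 44 mm. Origin: centre of its underside, z up. About 70 g.
- bottle: Small dropper bottle, loose, amber glass with a paper band, black collar and rubber teat: body 34 mm across up to 46 mm high, collar 21 mm across from 56 to 68 mm, teat to 86 mm. Origin: centre of its underside, z up. About 60 g.
- dish: Round lidded culture dish, loose, opaque white, flat: lid 54 mm across, 18 mm high overall (base 51 mm across below 7 mm). Origin: centre of its underside, z up. About 45 g.
- pad_left: Round grey felt pad, fixed to the table, 60 mm across, 3 mm thick; always the one farther to the robot's left (+y). Origin: centre of its underside, on the table. The two pads look alike and lie 240 mm apart, centre to centre.
- pad_right: Round grey felt pad, fixed to the table, 60 mm across, 3 mm thick; always the one farther to the robot's right (-y). Origin: centre of its underside, on the table.
- slide_box: Closed flat wooden box for microscope slides, fixed, 92 x 122 mm (its x and y), flat lid 34 mm above the table, small brass clasp on its -x side. Origin: centre of its underside.
- microscope: School microscope, fixed at a far corner (left or right), grey horseshoe foot, black stage, upright white tube, 335 mm tall; foot about 170 x 155 mm. Origin: on the table, at the front ends of its foot, below the free edge of its stage; its body stretches 170 mm from there along its own +x. Not to be touched. It is always at least 80 mm nearer to one pad than to the other.
- notebook: Closed blue notebook, loose, 105 x 145 mm, 14 mm thick, lying flat; a bystander. Origin: centre of its underside.
- jar: White specimen jar with an aluminium lid, loose, 80 mm across, 103 mm high, at the far corner opposite the microscope; a bystander. Origin: centre of its underside.
Things that resemble listed ones, but are neither listed nor needed, are in the scene too. There is more than one size of the bottle; the job needs the smaller.

How it is judged:
By the outcome, as a careful person would: the job done as asked, in the order asked, and still so for the second after the job is handed in, with the robot touching nothing.
It also fails if it takes over 102 s, if anything falls off the work surface, if the arm or the gripper's body presses on something with over 40 N, if the wrist force passes 120 N, or if a joint passes its speed limit or range.

### The arm

A 6-joint arm with a two-finger parallel gripper is mounted at the origin on the work surface. World frame = base frame: x ahead of the robot, y to its left, z up, the work surface at z = 0. Lengths are in m, angles in rad, forces in N, time in s.
With the tool pointing down it reaches from about 0.35 to 0.975 m from the base axis. Payload 4.9 kg.
Tool frame: the origin (TCP) lies on the centre line of the jaws, within the pads' length; the fingertips stand manip.tcp_to_tips ahead of it and the grasp point (between the pads) lies 11 mm behind it (manip.tcp_to_tips is the distance from the TCP to the fingertips, in m); x points along the fingers, y is the direction in which the jaws open and shut, and the axes are right-handed (so a half turn about x gives the same grasp; the last joint's range is limited). The gripper opens to 85 mm and grips with 20 to 120 N. Pads are 22 mm wide; open, the fingers measure 114 mm over their backs; the gripper's body (76 mm by 85 mm) begins 54 mm behind the grasp point. The pads swing forward as they close: fully open they stand 13 mm farther back than shut.
Start: joints at [-1.392, 0.053, 1.613, -0, 1.476, -0.119], TCP at [0.183, -0.597, 0.239] pointing down, gripper open.
Joint ranges: [-3.01, 3.01], [-1.01, 2.22], [0.06, 2.58], [-1.02, 4.17], [0.09, 2.62], [-3.14, 3.14]. Speed limits (rad/s): [2.57, 2.57, 3.14, 3.14, 3.14, 3.14].

### API

Orientations are given as a unit quaternion [w, x, y, z].
In Python, from plant import status, imaging, workorder, manip gives the robot as it stands.
- The arm moves only by the tool carry_out, never from a script. Its argument "moves" is one flat list of numbers, 5 for each row, row after row: the opening, from 0 (shut) to 1 (fully open), then the shift along the tool's x, y, z in cm, then the turn about the tool's x in rad. In form: [claw, tx, ty, tz, twist, claw, tx, ty, tz, twist, ...]. A call has 1 to 12 rows; each row is the pose to reach, as a shift and turn from the pose commanded when the call began, along the tool's axes at that moment; what a row does not reach only later rows make up. A row lasts 1/12 s, in which the tool goes at most 41.7 mm and 7.16 degrees, less where a joint would pass 70% of its speed; a pose out of reach is approached as far as the arm can. A call with a gripper value outside its range is refused whole. The fingers move at their own pace and stop on an object; the grip force is fixed at half the most. Time passes only in rows, so rows that repeat a pose let the fingers close. It gives the time, the measured TCP pose, the force and the opening at its end, in the units of the state.
- status.state(): the state, without advancing time (a new reading comes with each control period).
- imaging.grab_frame(name): name is "scene" or "top" or "wrist"; returns the picture (400x640x3 uint8, red, green, blue); there is no depth.
- imaging.camera_info(name): a dict with "K" (3x3 intrinsics, pixels), "dist" ([k1, k2, p1, p2, k3] as OpenCV has them; the pictures are not rectified), "R" (3x3) and "t" (3): a world point X has camera coordinates R X + t. Camera axes: x right, y down, z forward; pixel columns grow to the right and rows downward; lengths in m; the calibration is good to about 2 mm. A picture is of the moment at which its call begins: read the wrist's pose just before it. camera_info takes no time and is no camera call; for the wrist camera it gives the pose at the moment of the call.
- workorder.job_done(): hands the job in, once; it reports no verdict.
The state is a dict: "time": time; "joint_pos": joint angles; "joint_vel": joint speeds; "joint_efforts": joint torques, N m; "tool_pos": TCP position; "tool_rot": TCP orientation; "contact_force": force on the tool from outside, world axes, zero at the start; "ft_torque": the same for the moment, N m; "gripper_width": opening from 0.0 (shut) to 1.0 (fully open).
Only numpy, scipy, OpenCV 4.12 (cv2) and the standard library are available. Lean on these libraries where they do the work, as an engineer would, in place of code of your own. Each camera call takes 0.05 s, during which the arm holds its last target.

## Working session

There is one attempt and no reset: what is moved stays moved. The work goes in short steps, Python scripts to look and compute and a tool call to move; the robot and the scene stay as the last step left them, time stands still between calls to the robot, and variables do not carry over. Pictures are saved under pics/ and viewed, and the job is handed in when it is done.

Besides the shell and the picture viewer there is one more tool, called by a JSON object that holds its "op" and its "data". carry_out: Moves the arm, as the interface text tells. Its arguments: {"type":"object","properties":{"moves":{"type":"array","items":{"type":"number"}}},"required":["moves"]}

```bash
ls; mkdir -p pics
python3 - <<'E'
from plant import status, imaging, workorder, manip
import cv2
print(status.state()); print(manip.tcp_to_tips, [a for a in dir(manip) if a[0]!='_'])
for n in ["scene","top","wrist"]:
    ci=imaging.camera_info(n)
    print(n,ci)
    cv2.imwrite(f"pics/{n}0.png",imaging.grab_frame(n)[:,:,::-1])
E
```

```text
pics
{'time': 0.0, 'joint_pos': array([-1.39202002e+00,  5.33781163e-02,  1.61431313e+00, -7.74582834e-06,
        1.47601149e+00, -1.18998430e-01]), 'joint_vel': array([-1.83571395e-03, -2.15846182e-06, -5.18678080e-04,  3.20715876e-04,
        1.75108549e-03,  6.03746768e-04]), 'joint_efforts': array([-5.15281699e-04, -3.93682837e+01, -3.70177174e+01, -1.12073419e-04,
        7.12594439e-03, -3.05260073e-06]), 'tool_pos': array([ 0.18325962, -0.59688243,  0.23803841]), 'tool_rot': array([-0.10414532, -0.69925842, -0.10563655,  0.69930846]), 'contact_force': array([ 0.77262752, -0.16642977, -0.30629961]), 'ft_torque': array([-0.02133408,  0.0857859 ,  0.04101756]), 'gripper_width': 1.0033320557707457}
0.008 ['IKError', 'tcp_to_tips']
scene {'K': array([[381.91605502,   0.        , 319.03225083],
       [  0.        , 381.91605502, 207.4420367 ],
       [  0.        ,   0.        ,   1.        ]]), 'dist': array([0.01878632, 0.        , 0.        , 0.        , 0.        ]), 'R': array([[-0.76547093,  0.64327666,  0.01579196],
       [ 0.46817537,  0.57360886, -0.67214932],
       [-0
[... 293 characters left out ...]
    ,  0.        ,  0.        ,  0.        ]), 'R': array([[-0.00981146, -0.99959328, -0.02677693],
       [-0.98639793,  0.01406903, -0.16377174],
       [ 0.16408186,  0.02480587, -0.98613478]]), 't': array([0.03208468, 0.53900984, 1.01273854])}
wrist {'K': array([[321.66992929,   0.        , 315.45391028],
       [  0.        , 321.66992929, 201.89427029],
       [  0.        ,   0.        ,   1.        ]]), 'dist': array([-0.06226665,  0.        ,  0.        ,  0.        ,  0.        ]), 'R': array([[ 0.29353562, -0.95594649, -0.00177664],
       [-0.90494892, -0.27847413,  0.32174463],
       [-0.30806539, -0.09283574, -0.94682482]]), 't': array([-0.62428733, -0.0426449 ,  0.38192373])}
```

View pics/scene0.png

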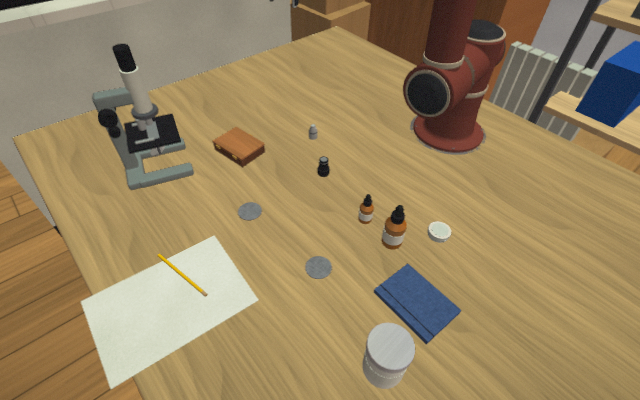

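View pics/top0.png

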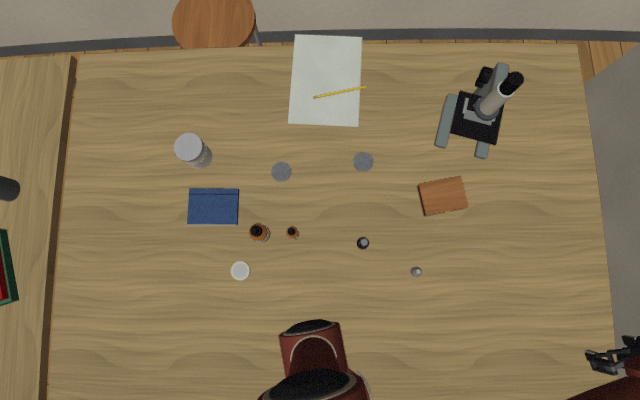

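View pics/wrist0.png

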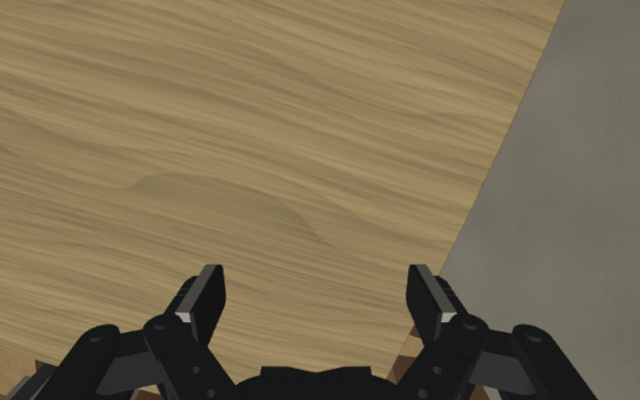

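Top view candidates:
- Bottles: amber at (259,233) is larger, and (292,233) is smaller, so I want the latter.
- Eyepiece: black at (363,243).
- Objective: steel at (416,271).
- Dish: white at (240,271). The white jar at (195,150) is not it.
- Pads: (281,172) and (363,162). The microscope is at about (475,110), so the right pad is nearer.
- Box: (443,196).

I'll measure these and check a close crop.

```bash
cat > h.py <<'E'
import numpy as np, cv2
from scipy.spatial.transform import Rotation as Rn
from plant import status, imaging
def ray(ci,uv):
    p=cv2.undistortPoints(np.array([[uv]],float),ci['K'],ci['dist'])[0,0]
    d=ci['R'].T@np.array([p[0],p[1],1.]); o=-ci['R'].T@ci['t']; return o,d
def onz(ci,uv,z):
    o,d=ray(ci,uv); return o+d*(z-o[2])/d[2]
def proj(ci,X):
    return cv2.projectPoints(np.array([X],float),cv2.Rodrigues(ci['R'])[0],ci['t'],ci['K'],ci['dist'])[0][0,0]
def tool():
    s=status.state(); q=s['tool_rot']; return s['tool_pos'],Rn.from_quat(q,scalar_first=True).as_matrix(),s
def delta(X,yawdir=None):
    """tool-axes shift in cm for TCP to X; twist to align jaw axis y with world dir"""
    p,R,s=tool(); return np.round(R.T@(np.array(X)-p)*100,2)
E
python3 - <<'E'
from h import *
t=cv2.imread('pics/top0.png'); s=cv2.imread('pics/scene0.png')
a=cv2.resize(t[135:290,220:480],None,fx=3,fy=3,interpolation=cv2.INTER_CUBIC); cv2.imwrite('pics/topc.png',a)
b=cv2.resize(s[110:290,200:460],None,fx=3,fy=3,interpolation=cv2.INTER_CUBIC); cv2.imwrite('pics/scc.png',b)
ci=imaging.camera_info('top')
for n,uv,z in [('padR',(363,162),.003),('padL',(281,172),.003),('box',(443,196),.034),('eye',(363,243),.05),('obj',(416,271),.044),('bot',(292,233),.07),('big',(259,233),.1),('dish',(240,271),.018),('jar',(189,147),.103)]:
    print(n,onz(ci,uv,z).round(4))
E
```

```text
padR [ 0.6657 -0.1071  0.003 ]
padL [0.6397 0.1318 0.003 ]
box [ 0.5563 -0.3239  0.034 ]
eye [ 0.4282 -0.096   0.05  ]
obj [ 0.3518 -0.2362  0.044 ]
bot [0.4557 0.0933 0.07  ]
big [0.454  0.1762 0.1   ]
dish [0.3564 0.2425 0.018 ]
jar [0.6889 0.3709 0.103 ]
```

View pics/topc.png

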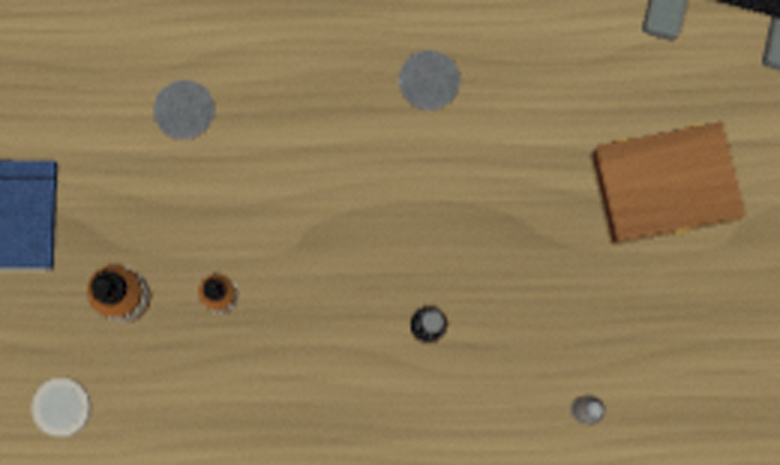

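View pics/scc.png

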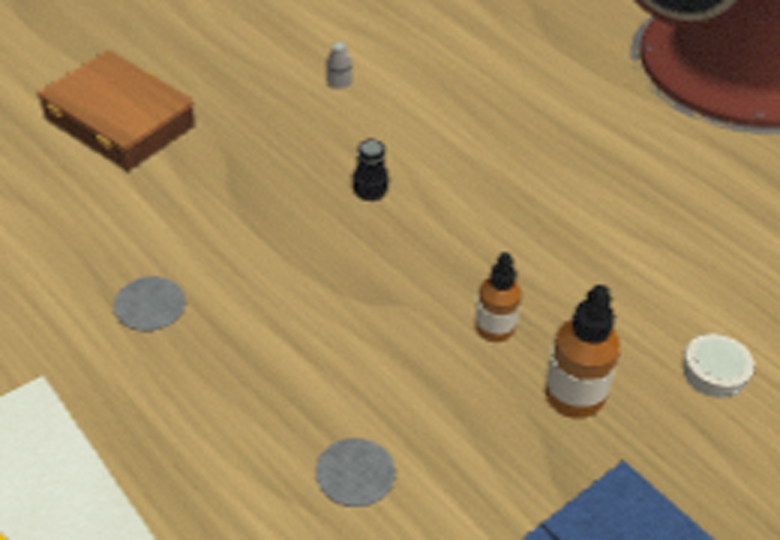

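Run:
```python
from h import *
p,R,s=tool(); print(R.round(3))
t=cv2.imread('pics/top0.png'); sc=cv2.imread('pics/scene0.png')
C={'top':imaging.camera_info('top'),'scene':imaging.camera_info('scene')}
def cent(img,box,f,area=20):
    x0,y0,x1,y1=box; c=cv2.cvtColor(img[y0:y1,x0:x1],cv2.COLOR_BGR2HSV); c=cv2.resize(c,None,fx=4,fy=4,interpolation=cv2.INTER_LINEAR)
    m=f(c).astype(np.uint8)*255
    cs,_=cv2.findContours(m,cv2.RETR_EXTERNAL,cv2.CHAIN_APPROX_NONE); k=max(cs,key=cv2.contourArea)
    r=cv2.minAreaRect(k); e=cv2.minEnclosingCircle(k); b=cv2.boundingRect(k); M=cv2.moments(k)
    conv=lambda q:(np.array(q)+.5)/4-.5+[x0,y0]
    return conv((M['m10']/M['m00'],M['m01']/M['m00'])),conv(cv2.boxPoints(r)),np.array(r[1])/4
gray=lambda c:(c[...,1]<60)&(c[...,2]>60)
for n,b in [('padR',(345,145,382,180)),('padL',(262,155,300,190))]:
    u,_,w=cent(t,b,gray); print(n,u,w,onz(C['top'],u,.003).round(4))
for n,b in [('padR',(230,195,270,228)),('padL',(298,248,340,285))]:
    u,_,w=cent(sc,b,gray); print(n,'sc',u,w,onz(C['scene'],u,.003).round(4))
u,_,w=cent(t,(225,255,256,287),gray);print('dish',u,w,onz(C['top'],u,.018).round(4))
u,bx,w=cent(t,(410,170,475,222),lambda c:(c[...,1]>110)&(c[...,0]<16)&(c[...,2]>90));print('box',u,w,onz(C['top'],u,.034).round(4));P=np.array([onz(C['top'],q,.034) for q in bx]);print(P.round(3))
u,_,w=cent(t,(280,220,305,245),lambda c:c[...,2]<60);print('bot teat',u,w,onz(C['top'],u,.07).round(4))
u,_,w=cent(t,(353,232,373,253),lambda c:(c[...,2]<60));print('eye',u,w)
u,_,w=cent(t,(353,232,373,253),lambda c:(c[...,2]>70)&(c[...,1]<80));print('eye top',u,w,onz(C['top'],u,.05).round(4))
```

```text
[[-0.     0.293 -0.956]
 [ 0.002 -0.956 -0.293]
 [-1.    -0.002 -0.   ]]
padR [362.67297308 161.2622969 ] [20.45456886 19.8998661 ] [ 0.6679 -0.1063  0.003 ]
padL [280.80753889 171.12688638] [19.75 20.25] [0.6423 0.1323 0.003 ]
padR sc [249.35370521 210.76516205] [17.79249573 23.77177048] [ 0.6674 -0.1045  0.003 ]
padL sc [318.03061288 267.04864061] [22.5 26. ] [0.6415 0.1341 0.003 ]
dish [239.89306061 270.30501732] [19.5 19.5] [0.3583 0.2429 0.018 ]
box [442.77068203 195.24288728] [33.13143158 44.81545258] [ 0.5584 -0.3234  0.034 ]
[[ 0.593 -0.255  0.034]
 [ 0.617 -0.38   0.034]
 [ 0.524 -0.392  0.034]
 [ 0.501 -0.268  0.034]]
bot teat [291.1089399  230.98549076] [6.75 7.  ] [0.4611 0.0957 0.07  ]
eye [360.38366718 243.90780688] [11.10113716  8.96176815]
eye top [363.96291523 241.54470218] [7.49082756 7.8262372 ] [ 0.4321 -0.0987  0.05  ]
```

Run:
```python
from h import *
print(delta([.4315,-.098,.16]))
ci=imaging.camera_info('top')
for uv,z in [((440,147),.03),((482,156),.03),((452,135),.12),((497,143),.12),((458,93),.12),((515,80),.335)]: print(uv,onz(ci,uv,z).round(3))
```

```text
[  7.91 -40.41 -38.37]
(440, 147) [ 0.699 -0.326  0.03 ]
(482, 156) [ 0.671 -0.445  0.03 ]
(452, 135) [ 0.704 -0.332  0.12 ]
(497, 143) [ 0.68 -0.45  0.12]
(458, 93) [ 0.822 -0.358  0.12 ]
(515, 80) [ 0.75  -0.404  0.335]
```

{"op": "carry_out", "data": {"moves": [1, 2, -40.4, -38.4, -0.49, 1, 2, -40.4, -38.4, -0.49, 1, 2, -40.4, -38.4, -0.49, 1, 2, -40.4, -38.4, -0.49, 1, 4, -40.4, -38.4, -0.49, 1, 4, -40.4, -38.4, -0.49, 1, 5, -40.4, -38.4, -0.49, 1, 5, -40.4, -38.4, -0.49, 1, 6, -40.4, -38.4, -0.49, 1, 6, -40.4, -38.4, -0.49, 1, 7.9, -40.4, -38.4, -0.49, 1, 7.9, -40.4, -38.4, -0.49]}}

```text
time: 1.15
tool_pos: [0.4044, -0.1531, 0.179]
tool_rot: [0.272, 0.653, 0.271, -0.653]
contact_force: [1.0, -0.0, -0.3]
gripper_width: 1.0
```

```bash
cat >> h.py <<'E'
def rep(X,ang=None):
    p,R,s=tool(); a=np.degrees(np.arctan2(R[1,1],R[0,1]))
    print('t',round(s['time'],2),'p',p.round(4),'jaw deg',a.round(2),'F',s['contact_force'].round(1),'w',round(s['gripper_width'],3),'delta',delta(X), 'q',s['joint_pos'].round(2))
E
python3 -c "
from h import *
rep([.4315,-.098,.16])"
```

```text
t 1.15 p [ 0.4044 -0.1531  0.179 ] jaw deg -44.87 F [ 1.  -0.  -0.3] w 1.0 delta [ 1.9  -1.97 -5.81] q [-0.53 -0.4   2.11  0.    1.43  0.25]
```

{"op": "carry_out", "data": {"moves": [1, 0, 0, 0, 0, 1, 0, 0, 0, 0]}}

```text
time: 1.32
tool_pos: [0.4038, -0.1526, 0.1778]
tool_rot: [-0.272, -0.652, -0.274, 0.653]
contact_force: [-0.1, -0.1, 0.5]
gripper_width: 1.001
```

```bash
python3 -c "
from h import *
rep([.4315,-.098,.16])
cv2.imwrite('pics/w1.png',imaging.grab_frame('wrist')[:,:,::-1])"
```

```text
t 1.32 p [ 0.4038 -0.1526  0.1778] jaw deg -44.57 F [-0.1 -0.1  0.5] w 1.001 delta [ 1.78 -1.86 -5.84] q [-0.53 -0.39  2.11 -0.    1.43  0.24]
```

View pics/w1.png

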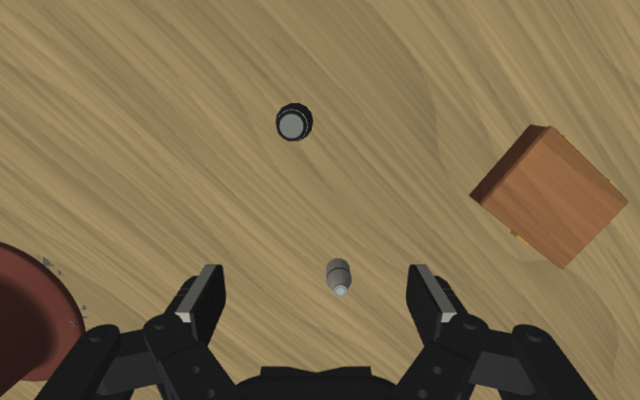

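Wrist view: the eyepiece is at (293,122), the objective at (338,275), and the box lid at about (560,190).

```bash
cat >> h.py <<'E'
def cent(img,box,f):
    x0,y0,x1,y1=box; c=cv2.cvtColor(img[y0:y1,x0:x1],cv2.COLOR_BGR2HSV); c=cv2.resize(c,None,fx=4,fy=4,interpolation=cv2.INTER_LINEAR)
    m=f(c).astype(np.uint8)*255
    cs,_=cv2.findContours(m,cv2.RETR_EXTERNAL,cv2.CHAIN_APPROX_NONE); k=max(cs,key=cv2.contourArea)
    r=cv2.minAreaRect(k); M=cv2.moments(k)
    conv=lambda q:(np.array(q)+.5)/4-.5+[x0,y0]
    return conv((M['m10']/M['m00'],M['m01']/M['m00'])),conv(cv2.boxPoints(r)),np.array(r[1])/4
E
python3 - <<'E'
from h import *
im=cv2.imread('pics/w1.png'); ci=imaging.camera_info('wrist')
u,_,w=cent(im,(270,100,316,145),lambda c:c[...,2]<60); print('eye all',u,w)
u,_,w=cent(im,(278,110,304,140),lambda c:(c[...,2]>80)&(c[...,1]<60)); print('eye top',u,w,onz(ci,u,.05).round(4))
u,_,w=cent(im,(325,255,352,300),lambda c:(c[...,1]<70)); print('obj all',u,w)
u,_,w=cent(im,(325,284,352,300),lambda c:(c[...,1]<50)&(c[...,2]>120)); print('obj nose',u,w,onz(ci,u,.044).round(4))
u,b,w=cent(im,(460,115,640,275),lambda c:(c[...,1]>110)&(c[...,0]<16)&(c[...,2]>100)); print('box',u,w,onz(ci,u,.034).round(4),[onz(ci,q,.034).round(3) for q in b])
cv2.imwrite('pics/w1c.png',cv2.resize(im[95:310,250:390],None,fx=3.5,fy=3.5,interpolation=cv2.INTER_CUBIC)[:, :])
E
```

```text
eye all [293.90745192 121.58351276] [37.09757233 36.29047775]
eye top [290.96165041 125.60552767] [23.75 23.5 ] [ 0.4302 -0.0994  0.05  ]
obj all [338.11691129 276.36708332] [38.89484406 25.61759567]
obj nose [338.82247605 290.06359547] [17.25       12.80000114] [ 0.3488 -0.2424  0.044 ]
box [554.70487973 198.71603424] [110.54009247 106.43804932] [ 0.559  -0.3216  0.034 ] [array([ 0.503, -0.274,  0.034]), array([ 0.593, -0.257,  0.034]), array([ 0.621, -0.378,  0.034]), array([ 0.522, -0.405,  0.034])]
```

```bash
python3 -c "
import cv2;a=cv2.imread('pics/w1c.png');print(a.shape);cv2.imwrite('pics/w1d.png',cv2.resize(a,None,fx=.75,fy=.75))"
```

```text
(752, 490, 3)
```

View pics/w1d.png

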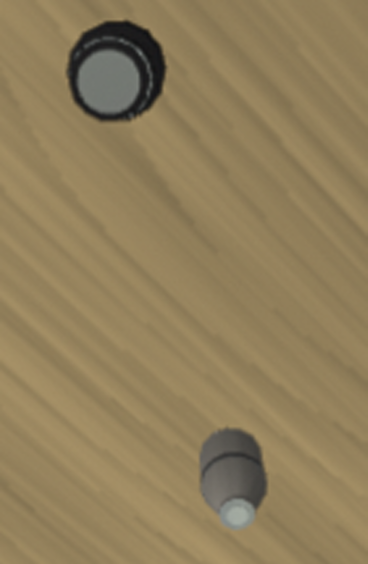

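```bash
python3 -c "
from h import *
rep([.4308,-.0992,.032]); ci=imaging.camera_info('wrist'); print(onz(ci,(340.3,290.4),.044))"
```

```text
t 1.37 p [ 0.4038 -0.1542  0.1786] jaw deg -44.73 F [0.8 0.1 0.8] w 1.004 delta [14.66 -1.95 -5.81] q [-0.54 -0.39  2.11 -0.    1.43  0.24]
[ 0.34953956 -0.24375337  0.044     ]
```

{"op": "carry_out", "data": {"moves": [0.7, 3, -1, -3, 0, 0.7, 6, -1.9, -5.75, 0, 0.7, 6, -1.9, -5.75, 0, 0.7, 9, -1.9, -5.75, 0, 0.7, 11, -1.9, -5.75, 0, 0.7, 13, -1.9, -5.75, 0, 0.7, 14.3, -1.9, -5.75, 0, 0.7, 14.6, -1.9, -5.75, 0, 0.7, 14.6, -1.9, -5.75, 0]}}

```text
time: 2.12
tool_pos: [0.4304, -0.102, 0.0327]
tool_rot: [-0.27, -0.653, -0.271, 0.654]
contact_force: [1.3, -0.7, 0.4]
gripper_width: 0.703
```

```bash
python3 -c "
from h import *
rep([.4308,-.0992,.032])
cv2.imwrite('pics/w2.png',imaging.grab_frame('wrist')[:,:,::-1])"
```

```text
t 2.12 p [ 0.4304 -0.102   0.0327] jaw deg -45.0 F [ 1.3 -0.7  0.4] w 0.703 delta [ 0.07 -0.17 -0.23] q [-0.4  -0.16  2.19 -0.    1.12  0.38]
```

View pics/w2.png

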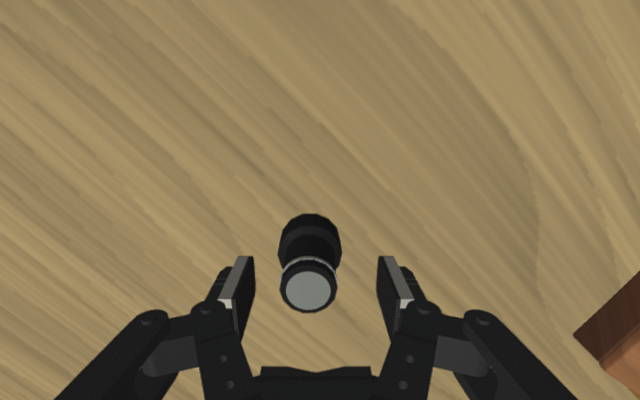

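Eyepiece top at (308,290), between the pads (centre about 316). I'll check the offset along the jaw width.

Run:
```python
from h import *
im=cv2.imread('pics/w2.png'); ci=imaging.camera_info('wrist')
u,_,w=cent(im,(280,262,336,316),lambda c:(c[...,2]>80)&(c[...,1]<60)); X=onz(ci,u,.05);print('eye top',u,w,X.round(4)); rep([*X[:2],.032])
```

```text
eye top [307.74530296 290.28702116] [38.25 44.5 ] [ 0.4296 -0.099   0.05  ]
t 2.17 p [ 0.4312 -0.1021  0.0337] jaw deg -44.98 F [0.3 0.4 0.4] w 0.701 delta [ 0.17 -0.33 -0.1 ] q [-0.4  -0.16  2.19 -0.    1.12  0.38]
```

{"op": "carry_out", "data": {"moves": [0.7, 0.1, -0.25, -0.12, 0, 0.7, 0.1, -0.25, -0.12, 0, 0, 0.1, -0.25, -0.12, 0, 0, 0.1, -0.25, -0.12, 0, 0, 0.1, -0.25, -0.12, 0, 0, 0.1, -0.25, -0.12, 0, 0, 0.1, -0.25, -0.12, 0, 0, 0.1, -0.25, -0.12, 0]}}

```text
time: 2.83
tool_pos: [0.4307, -0.0983, 0.0327]
tool_rot: [0.272, 0.653, 0.271, -0.653]
contact_force: [-0.3, -0.5, 5.6]
gripper_width: 0.27
```

```bash
python3 -c "
from h import *
rep([.4308,-.0992,.032])
cv2.imwrite('pics/w3.png',imaging.grab_frame('wrist')[:,:,::-1])"
```

```text
t 2.83 p [ 0.4307 -0.0983  0.0327] jaw deg -44.86 F [-0.3 -0.5  5.6] w 0.27 delta [0.07 0.07 0.05] q [-0.39 -0.17  2.19  0.    1.11  0.39]
```

View pics/w3.png

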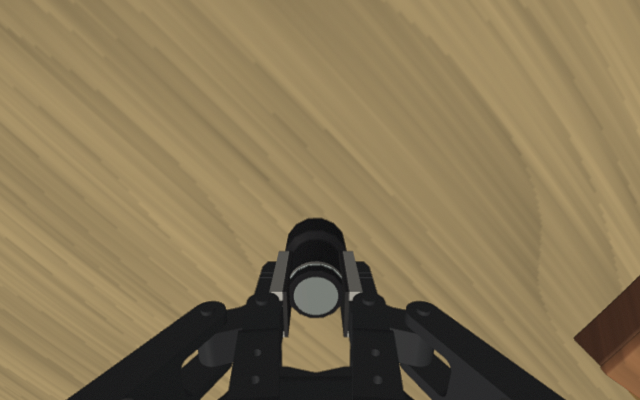

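Eyepiece gripped (w 0.27), upright at (315,295). I'll compute its offset to the TCP, then lift and carry.

Run:
```python
from h import *
im=cv2.imread('pics/w3.png'); ci=imaging.camera_info('wrist')
u,_,w=cent(im,(290,272,344,320),lambda c:(c[...,2]>80)&(c[...,1]<60)); X=onz(ci,u,.05);print('eye top',u,w,X.round(4)); rep([*X[:2],.032]); print(delta([.6677,-.1055,.036]))
```

```text
eye top [315.44304644 295.5394121 ] [37.5  44.25] [ 0.43  -0.099  0.05 ]
t 2.88 p [ 0.4307 -0.0983  0.0328] jaw deg -44.85 F [-1.7  0.   5.3] w 0.263 delta [0.08 0.   0.1 ] q [-0.39 -0.17  2.19  0.    1.11  0.39]
[ -0.3   17.31 -16.21]
```

{"op": "carry_out", "data": {"moves": [0, -1, 0, 0, 0, 0, -3, 0, 0, 0, 0, -6, 1, -1, 0, 0, -8, 3, -2.5, 0, 0, -8, 5, -4.5, 0, 0, -8, 7.5, -6.5, 0, 0, -8, 10, -8.5, 0, 0, -8, 12.5, -9, 0, 0, -8, 15, -9.5, 0, 0, -8, 16.5, -9.5, 0, 0, -8, 17.3, -9.5, 0, 0, -8, 17.3, -9.5, 0]}}

```text
time: 3.88
tool_pos: [0.62, -0.1537, 0.1118]
tool_rot: [-0.271, -0.653, -0.271, 0.653]
contact_force: [0.3, -0.0, -1.0]
gripper_width: 0.263
```

```bash
python3 -c "
from h import *
rep([.6677,-.1055,.036])
cv2.imwrite('pics/w4.png',imaging.grab_frame('wrist')[:,:,::-1])"
```

```text
t 3.88 p [ 0.62   -0.1537  0.1118] jaw deg -44.91 F [ 0.3 -0.  -1. ] w 0.263 delta [ 7.57 -0.03 -6.78] q [-0.36  0.19  1.68 -0.    1.27  0.42]
```

View pics/w4.png

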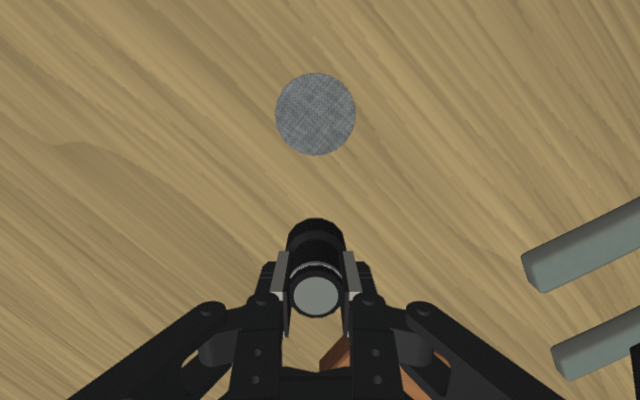

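Pad seen at (315,114). The eyepiece hasn't slipped.

Run:
```python
from h import *
im=cv2.imread('pics/w4.png'); ci=imaging.camera_info('wrist')
u,_,w=cent(im,(260,60,370,165),lambda c:(c[...,2]>60)&(c[...,1]<60)); X=onz(ci,u,.003);print('pad',u,w,X.round(4)); 
u,_,w=cent(im,(290,272,344,320),lambda c:(c[...,2]>80)&(c[...,1]<60)); p,R,_=tool(); Y=onz(ci,u,p[2]+.018); print(u,(R.T@(Y-p))*100)
rep([*X[:2],.036])
```

```text
pad [314.70080908 113.71601395] [82.41016388 80.64471436] [ 0.6668 -0.1043  0.003 ]
[315.43697981 295.43299172] [-1.79998442e+00  1.55589942e-03  4.18694506e-02]
t 3.93 p [ 0.6193 -0.1529  0.1116] jaw deg -44.9 F [-0.   0.7 -0.2] w 0.261 delta [ 7.56 -0.06 -6.8 ] q [-0.36  0.19  1.68  0.    1.27  0.42]
```

{"op": "carry_out", "data": {"moves": [0, 0.5, 0, -2.5, 0, 0, 1, 0, -5, 0, 0, 2, -0.05, -6.85, 0, 0, 4, -0.05, -6.85, 0, 0, 6, -0.05, -6.85, 0, 0, 7, -0.05, -6.85, 0, 0, 7.4, -0.05, -6.85, 0, 0, 7.5, -0.05, -6.85, 0, 0, 7.55, -0.05, -6.85, 0, 0, 7.55, -0.05, -6.85, 0]}}

```text
time: 4.77
tool_pos: [0.668, -0.1042, 0.0375]
tool_rot: [0.272, 0.653, 0.271, -0.653]
contact_force: [-0.2, -0.2, -0.0]
gripper_width: 0.264
```

```bash
python3 -c "
from h import *
rep([.6668,-.1047,.036])
cv2.imwrite('pics/w5.png',imaging.grab_frame('wrist')[:,:,::-1])"
```

```text
t 4.77 p [ 0.668  -0.1042  0.0375] jaw deg -44.88 F [-0.2 -0.2 -0. ] w 0.264 delta [ 0.15 -0.05  0.12] q [-0.26  0.36  1.62 -0.    1.16  0.52]
```

View pics/w5.png

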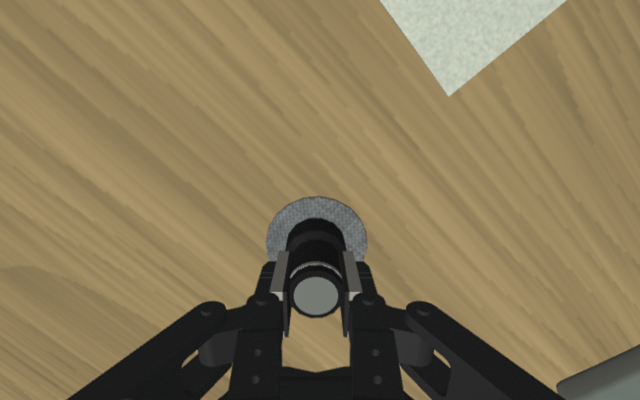

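{"op": "carry_out", "data": {"moves": [0, 0.1, 0, 0, 0, 0, 0.15, 0, 0, 0, 0, 0.15, 0, 0, 0]}}

```text
time: 5.07
tool_pos: [0.6681, -0.1042, 0.0358]
tool_rot: [0.272, 0.653, 0.271, -0.653]
contact_force: [-0.1, 0.6, 1.7]
gripper_width: 0.264
```

```bash
python3 -c "
from h import *
rep([.6668,-.1047,.036])"
```

```text
t 5.07 p [ 0.6681 -0.1042  0.0358] jaw deg -44.87 F [-0.1  0.6  1.7] w 0.264 delta [-0.02 -0.05  0.13] q [-0.26  0.36  1.62 -0.    1.16  0.52]
```

{"op": "carry_out", "data": {"moves": [0.6, 0, 0, 0, 0, 0.6, 0, 0, 0, 0, 0.6, 0, 0, 0, 0, 0.6, 0, 0, 0, 0, 0.6, -2, 0, 0, 0, 0.6, -5, 0, 0, 0, 0.6, -9, 0, 0, 0, 0.6, -12, 0, 2, 0, 0.6, -12, 0, 5, 0, 0.6, -12, 0, 6, 0, 0.6, -12, 0, 6, 0]}}

```text
time: 5.98
tool_pos: [0.6241, -0.1478, 0.1551]
tool_rot: [-0.271, -0.653, -0.271, 0.653]
contact_force: [-0.8, 0.1, -0.5]
gripper_width: 0.599
```

```bash
python3 -c "
from h import *
rep([.46,.095,.16])
cv2.imwrite('pics/w6.png',imaging.grab_frame('wrist')[:,:,::-1])"
```

```text
t 5.98 p [ 0.6241 -0.1478  0.1551] jaw deg -45.0 F [-0.8  0.1 -0.5] w 0.599 delta [ -0.49 -28.77  -5.56] q [-0.35  0.15  1.65 -0.    1.34  0.44]
```

View pics/w6.png

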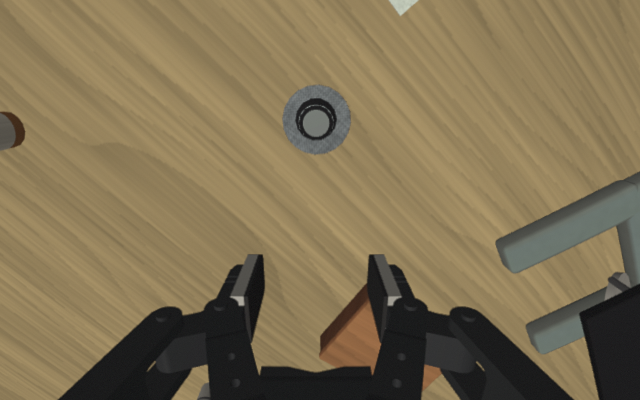

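Eyepiece stands centred on the right pad, both at about (316,120). Next is the bottle.

{"op": "carry_out", "data": {"moves": [0.6, -1, -3, 0, 0, 0.6, -1, -6, 0, 0, 0.6, -1, -10, 0, 0, 0.6, -1, -14, 0, 0, 0.6, -1, -18, 0, 0, 0.6, -1, -22, 0, 0, 0.6, -1, -25, -0.5, 0, 0.6, -1, -27, -0.5, 0, 0.6, -1, -28.5, -0.5, 0, 0.6, -1, -28.8, -0.5, 0, 0.6, -1, -28.8, -0.5, 0]}}

```text
time: 6.95
tool_pos: [0.4241, 0.0613, 0.164]
tool_rot: [-0.272, -0.652, -0.272, 0.653]
contact_force: [0.5, 0.4, -0.0]
gripper_width: 0.602
```

```bash
python3 -c "
from h import *
rep([.46,.095,.16])
cv2.imwrite('pics/w7.png',imaging.grab_frame('wrist')[:,:,::-1])"
```

```text
t 6.95 p [0.4241 0.0613 0.164 ] jaw deg -44.73 F [ 0.5  0.4 -0. ] w 0.602 delta [ 0.4   0.18 -4.92] q [-0.03 -0.39  2.13  0.    1.4   0.75]
```

View pics/w7.png

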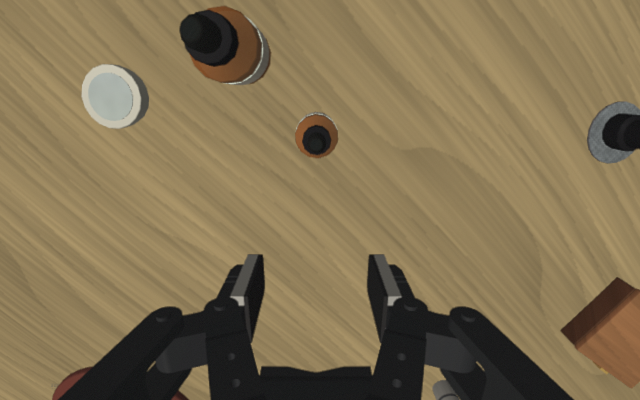

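Small bottle at (316,136), the big one at (225,45), the dish lid at (110,96).

Run:
```python
from h import *
im=cv2.imread('pics/w7.png'); ci=imaging.camera_info('wrist')
u,_,w=cent(im,(290,105,345,165),lambda c:(c[...,2]<70)&(c[...,1]<150)); X=onz(ci,u,.075);print('teat',u,w,X.round(4))
u2,_,w=cent(im,(290,105,345,165),lambda c:(c[...,2]<70)|((c[...,1]>140)&(c[...,0]<14))); X2=onz(ci,u2,.045);print('all',u2,w,X2.round(4))
u,b,w=cent(im,(70,55,160,140),lambda c:(c[...,1]<55)&(c[...,2]>130)); print('dish',u,w,onz(ci,u,.013).round(4),np.array([onz(ci,q,.018) for q in b]).mean(0).round(4))
a=cv2.resize(im[95:175,280:350],None,fx=6,fy=6); cv2.imwrite('pics/w7c.png',a)
rep([*X2[:2],.028]); print(delta([.4611,.0957,.028]))
```

```text
teat [316.42361312 139.65185266] [29.29993439 28.19117546] [0.4615 0.0967 0.075 ]
all [313.80546934 135.81029447] [36.38557053 41.98880005] [0.4593 0.0973 0.045 ]
dish [110.84238117  95.91133847] [65.83783722 57.09309769] [0.3558 0.2455 0.013 ] [0.3573 0.2433 0.018 ]
t 7.0 p [0.4247 0.0606 0.1644] jaw deg -44.79 F [ 0.4 -1.2 -0.3] w 0.6 delta [13.63 -0.12 -5.05] q [-0.03 -0.39  2.13  0.    1.4   0.75]
[13.63  0.12 -5.06]
```

View pics/w7c.png

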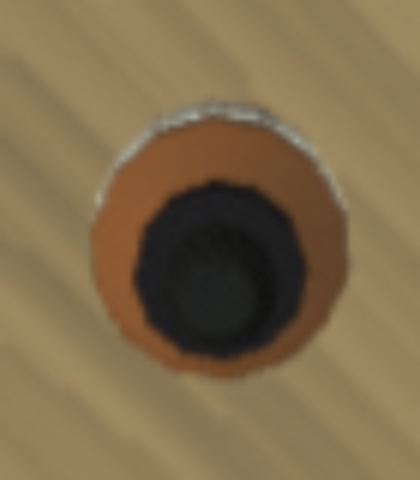

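{"op": "carry_out", "data": {"moves": [0.6, 0, 0, -2.5, 0, 0.6, 1, 0, -5, 0, 0.6, 3, 0, -5.05, 0, 0.6, 6, 0, -5.05, 0, 0.6, 8.5, 0, -5.05, 0, 0.6, 10.5, 0, -5.05, 0, 0.6, 12, 0, -5.05, 0, 0.6, 13, 0, -5.05, 0, 0.6, 13.5, 0, -5.05, 0, 0.6, 13.5, 0, -5.05, 0]}}

```text
time: 7.83
tool_pos: [0.46, 0.0956, 0.0288]
tool_rot: [-0.271, -0.652, -0.271, 0.654]
contact_force: [-0.6, -0.2, -0.3]
gripper_width: 0.598
```

```bash
python3 -c "
from h import *
rep([.46,.097,.029])
cv2.imwrite('pics/w8.png',imaging.grab_frame('wrist')[:,:,::-1])"
```

```text
t 7.83 p [0.46   0.0956 0.0288] jaw deg -44.91 F [-0.6 -0.2 -0.3] w 0.598 delta [-0.02 -0.1  -0.1 ] q [ 0.05 -0.08  2.13 -0.    1.1   0.83]
```

View pics/w8.png

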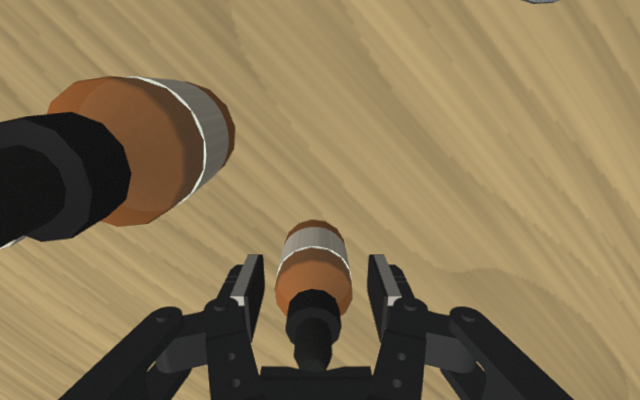

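{"op": "carry_out", "data": {"moves": [0.6, 0, -0.05, -0.05, 0, 0, 0, -0.05, -0.05, 0, 0, 0, -0.05, -0.05, 0, 0, 0, -0.05, -0.05, 0, 0, 0, -0.05, -0.05, 0, 0, 0, -0.05, -0.05, 0]}}

```text
time: 8.38
tool_pos: [0.4617, 0.0969, 0.0316]
tool_rot: [0.272, 0.654, 0.271, -0.652]
contact_force: [-0.3, 0.4, 5.7]
gripper_width: 0.376
```

```bash
python3 -c "
from h import *
rep([.642,.133,.032])
cv2.imwrite('pics/w9.png',imaging.grab_frame('wrist')[:,:,::-1])"
```

```text
t 8.38 p [0.4617 0.0969 0.0316] jaw deg -44.86 F [-0.3  0.4  5.7] w 0.376 delta [  0.02  10.23 -15.28] q [ 0.05 -0.09  2.12  0.    1.1   0.83]
```

View pics/w9.png

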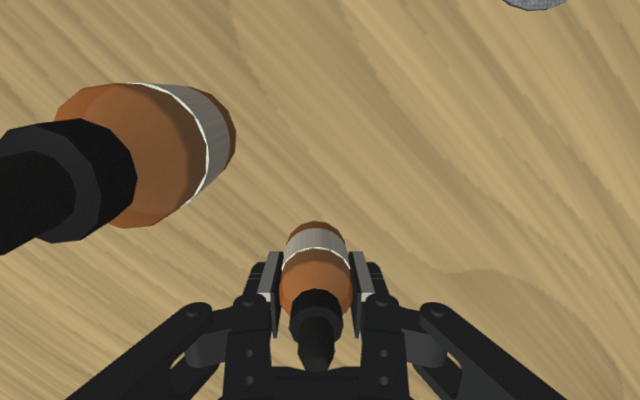

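{"op": "carry_out", "data": {"moves": [0, -1, 0, 0, 0, 0, -3, 0, 0, 0, 0, -6, 0, 0, 0, 0, -9, 0, 0, 0, 0, -11, 0.5, -0.5, 0, 0, -11, 2, -2, 0, 0, -11, 4, -4, 0, 0, -11, 6.5, -6, 0, 0, -11, 8.5, -8, 0, 0, -11, 10, -9, 0, 0, -11, 10.3, -9, 0, 0, -11, 10.3, -9, 0]}}

```text
time: 9.43
tool_pos: [0.5968, 0.0875, 0.1398]
tool_rot: [-0.271, -0.653, -0.271, 0.653]
contact_force: [-0.1, 0.2, -1.5]
gripper_width: 0.377
```

```bash
python3 -c "
from h import *
rep([.642,.133,.032])
cv2.imwrite('pics/w10.png',imaging.grab_frame('wrist')[:,:,::-1])"
```

```text
t 9.43 p [0.5968 0.0875 0.1398] jaw deg -44.89 F [-0.1  0.2 -1.5] w 0.377 delta [10.77 -0.   -6.43] q [ 0.02  0.08  1.75 -0.    1.31  0.81]
```

View pics/w10.png

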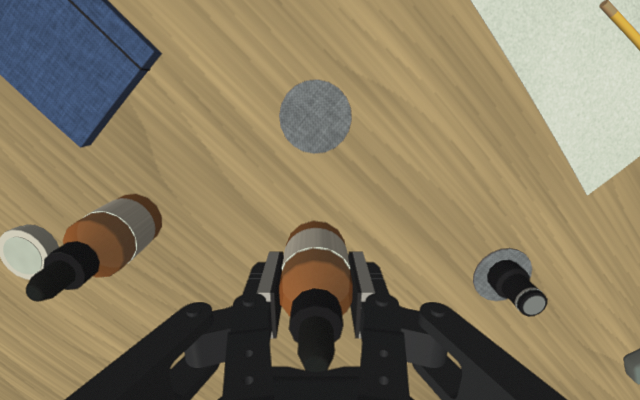

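Run:
```python
from h import *
im=cv2.imread('pics/w10.png'); ci=imaging.camera_info('wrist')
u,_,w=cent(im,(260,65,375,165),lambda c:(c[...,2]>60)&(c[...,1]<60)); X=onz(ci,u,.003);print('pad',u,w,X.round(4))
c=cv2.cvtColor(im,cv2.COLOR_BGR2HSV)
print(c[212:232,316].tolist())
p,R,_=tool()
for r in (221,222,223): print(r,R.T@(onz(ci,(316,r),p[2]-.0316)-p)*100)
rep([*X[:2],.035])
```

```text
pad [314.94338753 116.10358143] [73.6055603  72.22489166] [0.6409 0.1337 0.003 ]
[[20, 98, 166], [20, 97, 165], [20, 96, 165], [20, 97, 166], [20, 96, 167], [20, 97, 168], [20, 99, 170], [20, 98, 169], [19, 102, 155], [17, 119, 116], [13, 147, 87], [13, 161, 84], [14, 157, 86], [14, 157, 86], [13, 160, 86], [13, 123, 91], [18, 51, 111], [21, 34, 121], [21, 36, 120], [19, 36, 120]]
221 [ 3.1581379   0.03403857 -1.41404159]
222 [ 3.15821606  0.0340791  -1.35334198]
223 [ 3.15829438  0.03411975 -1.29250598]
t 9.48 p [0.5959 0.0878 0.1396] jaw deg -44.88 F [-0.6  0.5 -1.8] w 0.372 delta [10.45 -0.04 -6.44] q [0.02 0.08 1.75 0.   1.31 0.81]
```

{"op": "carry_out", "data": {"moves": [0, 0.5, 0, -2.5, 0, 0, 1, 0, -5, 0, 0, 3, -0.03, -6.5, 0, 0, 5, -0.03, -6.55, 0, 0, 7, -0.03, -6.55, 0, 0, 9, -0.03, -6.55, 0, 0, 9.8, -0.03, -6.55, 0, 0, 10.2, -0.03, -6.55, 0, 0, 10.35, -0.03, -6.55, 0, 0, 10.45, -0.03, -6.55, 0, 0, 10.45, -0.03, -6.55, 0]}}

```text
time: 10.4
tool_pos: [0.6436, 0.1346, 0.037]
tool_rot: [0.272, 0.654, 0.271, -0.652]
contact_force: [-0.3, 1.3, -0.6]
gripper_width: 0.373
```

```bash
python3 -c "
from h import *
rep([.6415,.1333,.035])"
```

```text
t 10.4 p [0.6436 0.1346 0.037 ] jaw deg -44.87 F [-0.3  1.3 -0.6] w 0.373 delta [ 0.2  -0.06  0.24] q [0.09 0.32 1.67 0.   1.15 0.88]
```

{"op": "carry_out", "data": {"moves": [0, 0.1, 0, 0.05, 0, 0, 0.2, 0, 0.05, 0, 0, 0.2, 0, 0.05, 0]}}

```text
time: 10.65
tool_pos: [0.6433, 0.1342, 0.0347]
tool_rot: [0.272, 0.654, 0.271, -0.652]
contact_force: [-0.4, -0.3, 1.1]
gripper_width: 0.371
```

```bash
python3 -c "
from h import *
rep([.6415,.1333,.035])
cv2.imwrite('pics/w11.png',imaging.grab_frame('wrist')[:,:,::-1])"
```

```text
t 10.65 p [0.6433 0.1342 0.0347] jaw deg -44.87 F [-0.4 -0.3  1.1] w 0.371 delta [-0.03 -0.06  0.18] q [ 0.09  0.32  1.67 -0.    1.15  0.88]
```

View pics/w11.png

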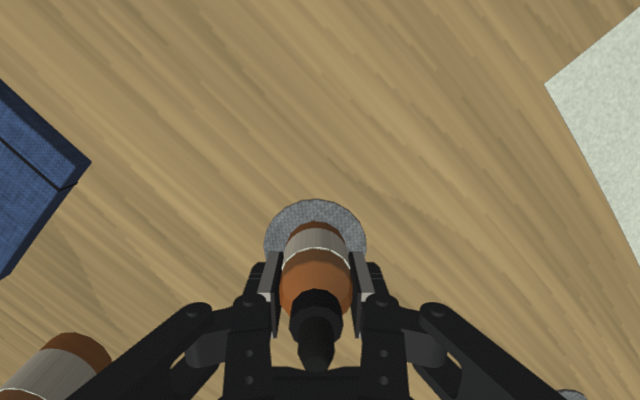

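{"op": "carry_out", "data": {"moves": [0.6, 0, 0, 0, 0, 0.6, 0, 0, 0, 0, 0.6, 0, 0, 0, 0, 0.6, 0, 0, 0, 0, 0.6, -2, 0, 0, 0, 0.6, -5, 0, 0, 0, 0.6, -9, 0, 0, 0, 0.6, -13, 0, 2, 0, 0.6, -13, 0, 5, 0, 0.6, -13, 0, 6, 0, 0.6, -13, 0, 6, 0]}}

```text
time: 11.62
tool_pos: [0.5992, 0.0906, 0.1637]
tool_rot: [0.271, 0.653, 0.271, -0.653]
contact_force: [0.3, 0.4, 0.0]
gripper_width: 0.597
```

```bash
python3 -c "
from h import *
rep([.3495,-.2438,.16])
cv2.imwrite('pics/w12.png',imaging.grab_frame('wrist')[:,:,::-1])
im=cv2.imread('pics/w12.png'); ci=imaging.camera_info('wrist')
u,_,w=cent(im,(285,85,345,165),lambda c:(c[...,2]<70)&(c[...,1]<150)); X=onz(ci,u,.078);print('teat',u,w,X.round(4))
"
```

```text
t 11.62 p [0.5992 0.0906 0.1637] jaw deg -44.96 F [0.3 0.4 0. ] w 0.597 delta [ 0.37  5.96 41.3 ] q [ 0.03  0.07  1.73 -0.    1.35  0.81]
teat [316.03043548 125.64174369] [29.12291527 29.25849724] [0.6431 0.1347 0.078 ]
```

View pics/w12.png

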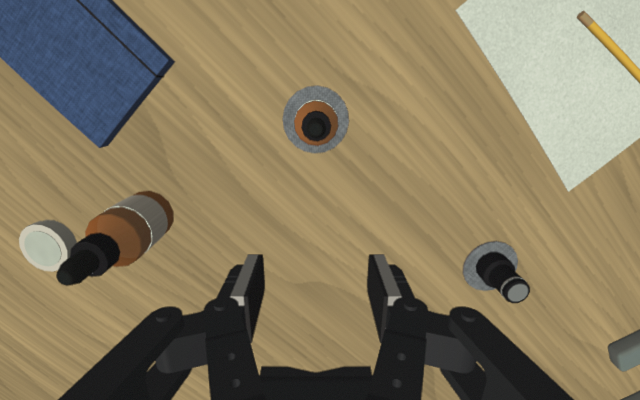

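Bottle stands centred on the left pad at (316,122). Now the objective.

{"op": "carry_out", "data": {"moves": [0.6, 0, 1, 3, 0, 0.6, 0, 2, 6, 0, 0.6, 0, 3, 10, 0, 0.6, 0, 4, 14, 0, 0.6, 0, 5, 18, 0, 0.6, 0, 6, 22, 0, 0.6, 0, 6, 26, 0, 0.6, 0, 6, 30, 0, 0.6, 0, 6, 34, 0, 0.6, 0, 6, 38, 0, 0.6, 0, 6, 41.5, 0, 0.6, 0, 6, 44, 0]}}

```text
time: 12.67
tool_pos: [0.3307, -0.2635, 0.162]
tool_rot: [-0.27, -0.653, -0.272, 0.653]
contact_force: [-0.3, -0.4, 0.0]
gripper_width: 0.603
```

{"op": "carry_out", "data": {"moves": [0.6, 0, 0, 1.5, 0, 0.6, 0, 0, 2, 0, 0.6, 0, 0, 2, 0]}}

```text
time: 12.92
tool_pos: [0.3179, -0.2769, 0.1624]
tool_rot: [-0.27, -0.653, -0.272, 0.653]
contact_force: [-0.1, -0.5, -0.0]
gripper_width: 0.601
```

```bash
python3 -c "
from h import *
rep([.3495,-.2438,.16])
cv2.imwrite('pics/w13.png',imaging.grab_frame('wrist')[:,:,::-1])"
```

```text
t 12.92 p [ 0.3179 -0.2769  0.1624] jaw deg -44.96 F [-0.1 -0.5 -0. ] w 0.601 delta [ 0.24 -0.1  -4.57] q [-0.89 -0.41  2.15  0.    1.41 -0.11]
```

View pics/w13.png

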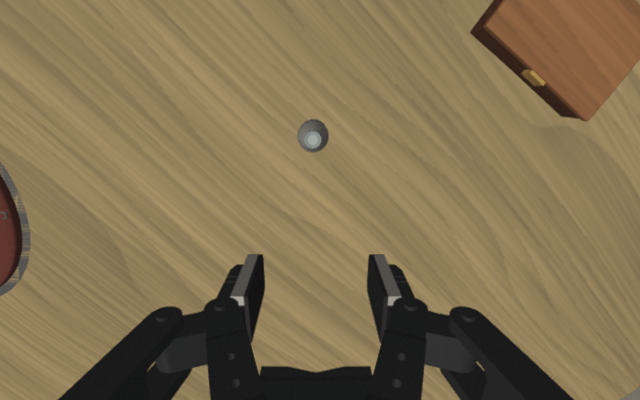

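Objective at (313,136).

Run:
```python
from h import *
im=cv2.imread('pics/w13.png'); ci=imaging.camera_info('wrist')
u,_,w=cent(im,(290,112,336,160),lambda c:(c[...,1]<70)); print('all',u,w,onz(ci,u,.02).round(4))
u,_,w=cent(im,(302,127,325,152),lambda c:(c[...,1]<60)&(c[...,2]>120)); X=onz(ci,u,.044);print('nose',u,w,X.round(4))
rep([*X[:2],.014])
```

```text
all [312.57873703 135.35423506] [31.40068436 32.13282394] [ 0.3505 -0.2404  0.02  ]
nose [311.33856696 139.05666207] [16.77218819 18.4579792 ] [ 0.35   -0.2398  0.044 ]
t 12.97 p [ 0.3184 -0.2764  0.1626] jaw deg -44.89 F [-0.8 -0.1  0.3] w 0.603 delta [14.86 -0.31 -4.8 ] q [-0.89 -0.41  2.15  0.    1.41 -0.11]
```

{"op": "carry_out", "data": {"moves": [0.6, 1, -0.3, -2.5, 0, 0.6, 3, -0.3, -4.8, 0, 0.6, 6, -0.3, -4.8, 0, 0.6, 9, -0.3, -4.8, 0, 0.6, 11.5, -0.3, -4.8, 0, 0.6, 13.5, -0.3, -4.8, 0, 0.6, 14.5, -0.3, -4.8, 0, 0.6, 14.8, -0.3, -4.8, 0, 0.6, 14.8, -0.3, -4.8, 0]}}

```text
time: 13.72
tool_pos: [0.3502, -0.2398, 0.015]
tool_rot: [-0.271, -0.653, -0.272, 0.653]
contact_force: [-0.2, 0.2, -0.2]
gripper_width: 0.6
```

```bash
python3 -c "
from h import *
rep([.35,-.24,.014])
cv2.imwrite('pics/w14.png',imaging.grab_frame('wrist')[:,:,::-1])"
```

```text
t 13.72 p [ 0.3502 -0.2398  0.015 ] jaw deg -44.79 F [-0.2  0.2 -0.2] w 0.6 delta [0.1  0.01 0.03] q [-0.78 -0.18  2.24  0.    1.08  0.01]
```

View pics/w14.png

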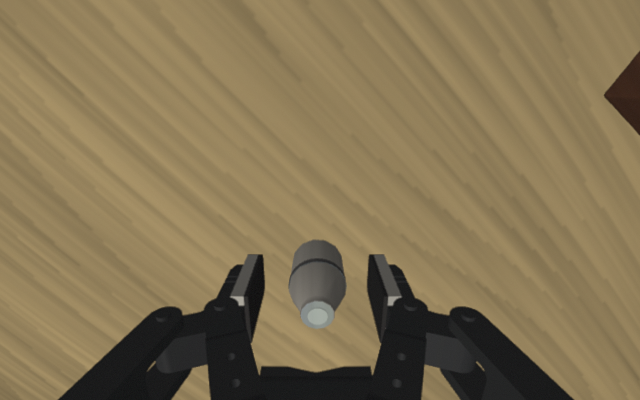

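Objective centred between the pads at (317,280), so I can close.

{"op": "carry_out", "data": {"moves": [0, 0, 0, 0, 0, 0, 0, 0, 0, 0, 0, 0, 0, 0, 0, 0, 0, 0, 0, 0, 0, 0, 0, 0, 0, 0, 0, 0, 0, 0, 0, 0, 0, 0, 0]}}

```text
time: 14.35
tool_pos: [0.3511, -0.2417, 0.0173]
tool_rot: [0.272, 0.654, 0.27, -0.652]
contact_force: [-0.0, 0.5, 7.4]
gripper_width: 0.28
```

```bash
python3 -c "
from h import *
rep([.35,-.24,.014])
cv2.imwrite('pics/w15.png',imaging.grab_frame('wrist')[:,:,::-1])
im=cv2.imread('pics/w15.png'); ci=imaging.camera_info('wrist')
u,_,w=cent(im,(298,298,336,334),lambda c:(c[...,1]<60)&(c[...,2]>120)); X=onz(ci,u,.044);print('nose',u,w,X.round(4)); rep(X)
"
```

```text
t 14.35 p [ 0.3511 -0.2417  0.0173] jaw deg -44.88 F [-0.   0.5  7.4] w 0.28 delta [ 0.33 -0.2  -0.04] q [-0.78 -0.18  2.24  0.    1.08  0.01]
nose [314.99208879 309.80947795] [25.75 34.5 ] [ 0.35   -0.2425  0.044 ]
t 14.4 p [ 0.3511 -0.2417  0.0173] jaw deg -44.88 F [0.3 0.8 6.4] w 0.277 delta [-2.67 -0.02  0.13] q [-0.78 -0.18  2.24  0.    1.08  0.01]
```

View pics/w15.png

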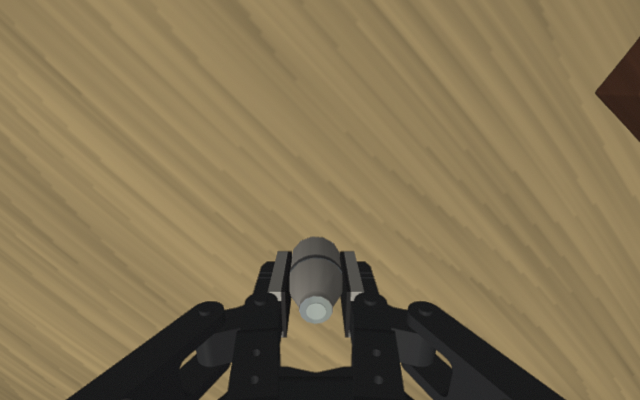

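{"op": "carry_out", "data": {"moves": [0, -1, 0, 0, 0, 0, -3, 0, 0, 0, 0, -6, 0, -1, 0, 0, -9, 0.5, -3, 0, 0, -10, 1, -6, 0, 0, -10, 2, -9.5, 0, 0, -10, 3, -13, 0, 0, -10, 3.5, -16.5, 0, 0, -10, 3.6, -20, 0, 0, -10, 3.6, -23.5, 0, 0, -10, 3.6, -26.5, 0, 0, -10, 3.6, -29, 0]}}

```text
time: 15.4
tool_pos: [0.5811, -0.0586, 0.1159]
tool_rot: [0.272, 0.653, 0.272, -0.653]
contact_force: [-0.2, 0.2, -0.5]
gripper_width: 0.278
```

{"op": "carry_out", "data": {"moves": [0, 0, 0, -2.5, 0, 0, 0, 0, -4, 0, 0, 0, 0, -5, 0, 0, 0, 0, -5, 0, 0, 0, 0, -5, 0]}}

```text
time: 15.82
tool_pos: [0.6148, -0.0254, 0.1155]
tool_rot: [-0.271, -0.653, -0.271, 0.653]
contact_force: [-0.2, 0.2, -0.6]
gripper_width: 0.281
```

```bash
python3 -c "
from h import *
rep([.6543,.0143,.018])
cv2.imwrite('pics/w16.png',imaging.grab_frame('wrist')[:,:,::-1])"
```

```text
t 15.82 p [ 0.6148 -0.0254  0.1155] jaw deg -44.86 F [-0.2  0.2 -0.6] w 0.281 delta [ 9.74 -0.   -5.61] q [-0.16  0.14  1.74 -0.    1.27  0.62]
```

View pics/w16.png

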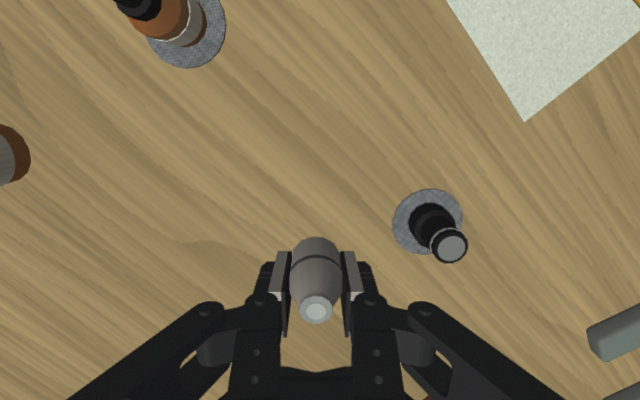

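{"op": "carry_out", "data": {"moves": [0, 1, 0, -2.5, 0, 0, 2, 0, -4.8, 0, 0, 4, 0, -5.68, 0, 0, 6, 0, -5.68, 0, 0, 8, 0, -5.68, 0, 0, 9, 0, -5.68, 0, 0, 9.5, 0, -5.68, 0, 0, 9.7, 0, -5.68, 0, 0, 9.8, 0, -5.68, 0, 0, 9.8, 0, -5.68, 0]}}

```text
time: 16.7
tool_pos: [0.6561, 0.0148, 0.0188]
tool_rot: [0.272, 0.654, 0.271, -0.652]
contact_force: [0.9, -0.6, -0.6]
gripper_width: 0.275
```

```bash
python3 -c "
from h import *
rep([.6543,.0143,.018])
cv2.imwrite('pics/w17.png',imaging.grab_frame('wrist')[:,:,::-1])"
```

```text
t 16.7 p [0.6561 0.0148 0.0188] jaw deg -44.89 F [ 0.9 -0.6 -0.6] w 0.275 delta [ 0.08 -0.09  0.16] q [-0.09  0.34  1.68 -0.    1.12  0.69]
```

View pics/w17.png

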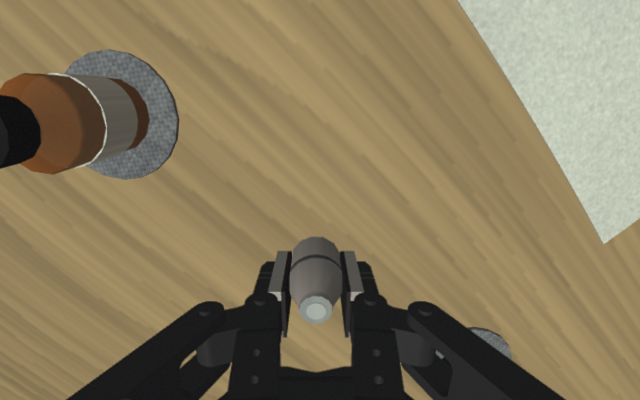

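Lower the last 1–2 mm, watching the force.

{"op": "carry_out", "data": {"moves": [0, 0.1, 0, 0.05, 0, 0, 0.17, 0, 0.05, 0, 0, 0.17, 0, 0.05, 0]}}

```text
time: 17.0
tool_pos: [0.6559, 0.0147, 0.0174]
tool_rot: [0.272, 0.653, 0.271, -0.652]
contact_force: [-1.0, -1.3, 4.8]
gripper_width: 0.275
```

```bash
python3 -c "
from h import *
rep([.6543,.0143,.018])"
```

```text
t 17.0 p [0.6559 0.0147 0.0174] jaw deg -44.86 F [-1.  -1.3  4.8] w 0.275 delta [-0.06 -0.08  0.14] q [-0.09  0.34  1.68 -0.    1.12  0.69]
```

{"op": "carry_out", "data": {"moves": [0.6, 0, 0, 0, 0, 0.6, 0, 0, 0, 0, 0.6, 0, 0, 0, 0, 0.6, 0, 0, 0, 0, 0.6, -2, 0, 0, 0, 0.6, -5, 0, 0, 0, 0.6, -9, 0, 0, 0, 0.6, -13, 0, 2, 0, 1, -15, 0, 5, 0, 1, -15, 0, 6, 0, 1, -15, 0, 6, 0]}}

```text
time: 17.92
tool_pos: [0.6126, -0.0291, 0.1678]
tool_rot: [0.271, 0.654, 0.27, -0.652]
contact_force: [0.2, -0.4, 0.0]
gripper_width: 0.984
```

```bash
python3 -c "
from h import *
rep([.357,.244,.17])
cv2.imwrite('pics/w18.png',imaging.grab_frame('wrist')[:,:,::-1])
cv2.imwrite('pics/top1.png',imaging.grab_frame('top')[:,:,::-1])
"
```

```text
t 17.92 p [ 0.6126 -0.0291  0.1678] jaw deg -44.98 F [ 0.2 -0.4  0. ] w 0.984 delta [ -0.33 -37.38  -1.25] q [-0.17  0.08  1.71 -0.    1.35  0.62]
```

View pics/w18.png

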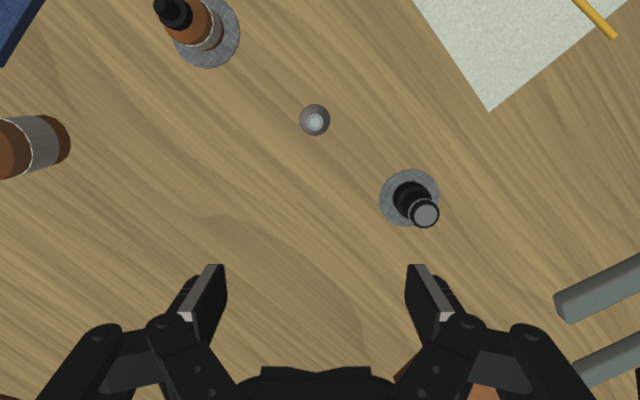

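{"op": "carry_out", "data": {"moves": [1, -2, -2, 0.5, 0, 1, -3, -5, 1, 0, 1, -3, -9, 1.5, 0, 1, -3, -13, 2, 0, 1, -3, -17, 2.5, 0, 1, -3, -21, 3, 0, 1, -3, -25, 3.5, 0, 1, -3, -29, 3.8, 0, 1, -3, -32, 3.8, 0, 1, -3, -35, 3.8, 0, 1, -3, -37, 3.8, 0, 1, -3, -37.4, 3.8, 0]}}

```text
time: 19.02
tool_pos: [0.3181, 0.2112, 0.1937]
tool_rot: [-0.273, -0.651, -0.273, 0.654]
contact_force: [0.6, -0.2, -0.5]
gripper_width: 0.998
```

{"op": "carry_out", "data": {"moves": [1, 1, 0, 0, 0, 1, 3, 0, 0, 0, 1, 3, 0, 0, 0]}}

```text
time: 19.27
tool_pos: [0.3189, 0.208, 0.1607]
tool_rot: [-0.271, -0.65, -0.271, 0.656]
contact_force: [-0.8, 0.3, -0.9]
gripper_width: 1.0
```

```bash
python3 -c "
from h import *
rep([.357,.244,.17])
cv2.imwrite('pics/w19.png',imaging.grab_frame('wrist')[:,:,::-1])
"
```

```text
t 19.27 p [0.3189 0.208  0.1607] jaw deg -44.88 F [-0.8  0.3 -0.9] w 1.0 delta [-0.97  0.16 -5.23] q [ 0.38 -0.53  2.23 -0.    1.45  1.17]
```

View pics/w19.png

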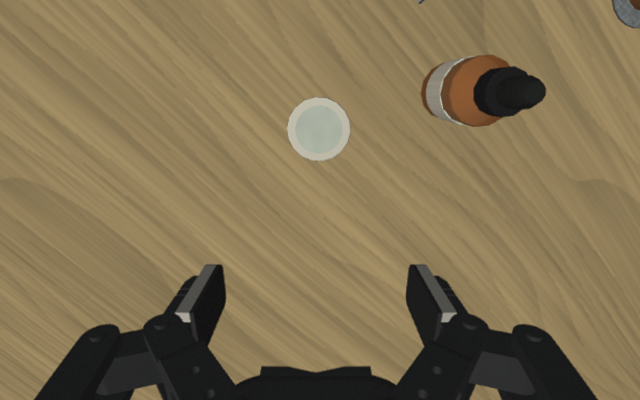

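Run:
```python
from h import *
im=cv2.imread('pics/w19.png'); ci=imaging.camera_info('wrist')
u,_,w=cent(im,(280,90,360,170),lambda c:(c[...,1]<60)&(c[...,2]>130)); X=onz(ci,u,.017); print(u,w,X.round(4)); rep([*X[:2],.012])
```

```text
[318.36978394 128.54530754] [63.27470016 63.59666061] [0.3581 0.2438 0.017 ]
t 19.32 p [0.3195 0.2081 0.1624] jaw deg -44.91 F [-0.5  0.1 -0.6] w 1.001 delta [15.    0.26 -5.35] q [ 0.38 -0.53  2.23 -0.    1.45  1.17]
```

{"op": "carry_out", "data": {"moves": [1, 1, 0.2, -2.5, 0, 1, 3, 0.22, -5.2, 0, 1, 6, 0.22, -5.3, 0, 1, 9, 0.22, -5.3, 0, 1, 11.5, 0.22, -5.3, 0, 1, 13.5, 0.22, -5.3, 0, 1, 14.5, 0.22, -5.3, 0, 1, 14.9, 0.22, -5.3, 0, 1, 14.9, 0.22, -5.3, 0]}}

```text
time: 20.07
tool_pos: [0.3599, 0.2449, 0.0164]
tool_rot: [-0.271, -0.653, -0.271, 0.654]
contact_force: [-0.2, -0.3, 0.3]
gripper_width: 0.998
```

```bash
python3 -c "
from h import *
cv2.imwrite('pics/w20.png',imaging.grab_frame('wrist')[:,:,::-1])
im=cv2.imread('pics/w20.png'); ci=imaging.camera_info('wrist')
u,_,w=cent(im,(255,225,375,345),lambda c:(c[...,1]<60)&(c[...,2]>120)); X=onz(ci,u,.017); print(u,w,X.round(4)); rep([*X[:2],.012])
"
```

```text
[313.0563692  278.02302055] [111.6464386   95.34445953] [0.3575 0.2438 0.017 ]
t 20.12 p [0.3606 0.2453 0.0175] jaw deg -44.9 F [-0.  -0.6  0.7] w 0.995 delta [ 0.55 -0.12  0.33] q [ 0.43 -0.15  2.21 -0.    1.08  1.21]
```

View pics/w20.png

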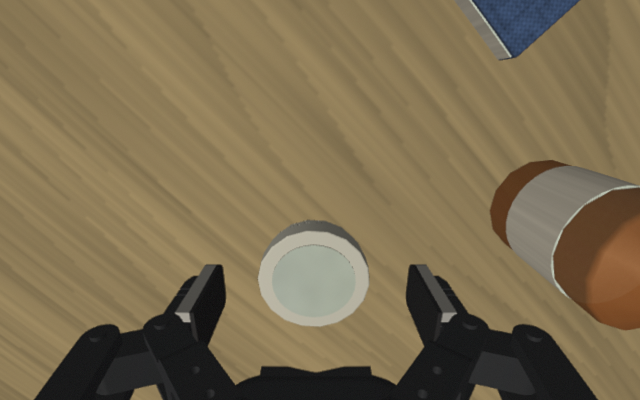

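{"op": "carry_out", "data": {"moves": [1, 0.3, -0.1, 0.25, 0, 1, 0.5, -0.1, 0.25, 0, 0.8, 0.5, -0.1, 0.25, 0, 0, 0.5, -0.1, 0.25, 0, 0, 0.5, -0.1, 0.25, 0, 0, 0.5, -0.1, 0.25, 0, 0, 0.5, -0.1, 0.25, 0, 0, 0.5, -0.1, 0.25, 0]}}

```text
time: 20.78
tool_pos: [0.3582, 0.2447, 0.013]
tool_rot: [0.271, 0.654, 0.271, -0.652]
contact_force: [0.5, -1.1, 6.6]
gripper_width: 0.6
```

```bash
python3 -c "
from h import *
cv2.imwrite('pics/w21.png',imaging.grab_frame('wrist')[:,:,::-1])
im=cv2.imread('pics/w21.png'); ci=imaging.camera_info('wrist')
u,_,w=cent(im,(240,205,390,345),lambda c:(c[...,1]<60)&(c[...,2]>130)); X=onz(ci,u,.017); print(u,w,X.round(4)); rep([*X[:2],.012])
"
```

```text
[315.24356973 278.45117197] [110.85682678  97.90458679] [0.3576 0.2442 0.017 ]
t 20.83 p [0.3582 0.2447 0.013 ] jaw deg -44.85 F [-1.2 -0.4  5.9] w 0.603 delta [ 0.1  -0.01  0.07] q [ 0.43 -0.15  2.22  0.    1.07  1.21]
```

View pics/w21.png

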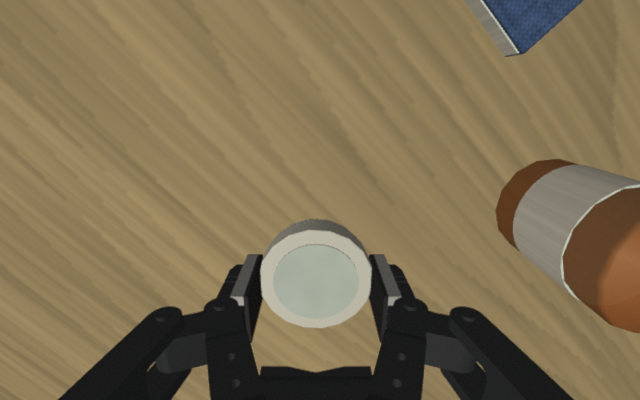

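{"op": "carry_out", "data": {"moves": [0, -1, 0, 0, 0, 0, -3, 0, 0, 0, 0, -6, 0, 0, 0, 0, -9, 1, 0.5, 0, 0, -12, 3, 1.5, 0, 0, -13, 6, 3, 0, 0, -13, 9, 5, 0, 0, -13, 12, 7, 0, 0, -13, 15, 9, 0, 0, -13, 18, 11, 0, 0, -13, 21, 13, 0, 0, -13, 24, 15, 0]}}

```text
time: 21.83
tool_pos: [0.4212, -0.0331, 0.1421]
tool_rot: [0.271, 0.653, 0.271, -0.653]
contact_force: [0.4, 0.5, -1.0]
gripper_width: 0.6
```

{"op": "carry_out", "data": {"moves": [0, 0, 3, 2, 0, 0, 0, 6, 4, 0, 0, 0, 9, 6, 0, 0, 0, 12, 8, 0, 0, 0, 15, 10, 0, 0, 0, 18, 12, 0, 0, 0, 21, 14, 0, 0, 0, 24, 15.5, 0, 0, 0, 26.5, 16.5, 0, 0, 0, 28.5, 17, 0, 0, 0, 30.2, 17, 0, 0, 0, 30.2, 17, 0]}}

```text
time: 22.83
tool_pos: [0.5166, -0.3671, 0.142]
tool_rot: [0.271, 0.653, 0.271, -0.653]
contact_force: [-0.1, 0.7, 0.8]
gripper_width: 0.603
```

```bash
python3 -c "
from h import *
rep([.5587,-.3225,.047])
cv2.imwrite('pics/w22.png',imaging.grab_frame('wrist')[:,:,::-1])
"
```

```text
t 22.83 p [ 0.5166 -0.3671  0.142 ] jaw deg -44.95 F [-0.1  0.7  0.8] w 0.603 delta [ 9.5  -0.18 -6.13] q [-0.74  0.15  1.68 -0.    1.32  0.05]
```

View pics/w22.png

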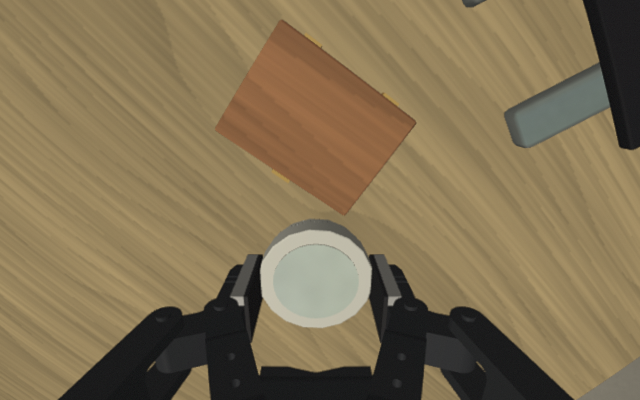

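Box lid fully visible, corners at about (281,20), (415,123), (345,214), (216,129). The dish is level in the jaws.

Run:
```python
from h import *
im=cv2.imread('pics/w22.png'); ci=imaging.camera_info('wrist')
f=lambda c:(c[...,1]>110)&(c[...,0]<15)&(c[...,2]>110)
c=cv2.cvtColor(im,cv2.COLOR_BGR2HSV); m=f(c).astype(np.uint8)*255; m[225:]=0; m[:,440:]=0
k=max(cv2.findContours(m,0,1)[0],key=cv2.contourArea)
q=cv2.approxPolyDP(cv2.convexHull(k),8,True)[:,0]; print(q.tolist())
P=np.array([onz(ci,a,.034) for a in q]); print(P.round(3).tolist(), P.mean(0).round(4),[np.linalg.norm(P[i]-P[i-1]).round(4) for i in range(len(P))])
# rays with polygon-in-world area centroid
cw=np.array([onz(ci,a,.034)[:2] for a in k[:,0]],np.float32)*1000; r=cv2.minAreaRect(cw); print(r)
X=P.mean(0) if len(P)==4 else np.array([r[0][0]/1000,r[0][1]/1000,0]); rep([*X[:2],.047]); print(delta([r[0][0]/1000,r[0][1]/1000,.047]))
```

```text
[[281, 20], [414, 120], [344, 214], [215, 129]]
[[0.592, -0.256, 0.034], [0.613, -0.372, 0.034], [0.525, -0.39, 0.034], [0.503, -0.272, 0.034]] [ 0.5579 -0.3225  0.034 ] [np.float64(0.09), np.float64(0.1178), np.float64(0.0899), np.float64(0.1197)]
((557.7196044921875, -322.8461608886719), (91.30382537841797, 121.23091888427734), 10.1773681640625)
t 22.88 p [ 0.5158 -0.3656  0.1417] jaw deg -44.91 F [-0.9  0.1 -0.4] w 0.599 delta [ 9.47 -0.06 -6.04] q [-0.73  0.15  1.68 -0.    1.32  0.05]
[ 9.47 -0.04 -5.99]
```

{"op": "carry_out", "data": {"moves": [0, 0.5, 0, -2, 0, 0, 1, -0.08, -4.5, 0, 0, 2, -0.08, -6.05, 0, 0, 4, -0.08, -6.1, 0, 0, 6, -0.08, -6.1, 0, 0, 8, -0.08, -6.1, 0, 0, 8.8, -0.08, -6.1, 0, 0, 9.2, -0.08, -6.1, 0, 0, 9.35, -0.08, -6.1, 0, 0, 9.45, -0.08, -6.1, 0, 0, 9.45, -0.08, -6.1, 0]}}

```text
time: 23.8
tool_pos: [0.5588, -0.3216, 0.0485]
tool_rot: [0.272, 0.653, 0.271, -0.653]
contact_force: [0.0, -0.4, -0.6]
gripper_width: 0.605
```

```bash
python3 -c "
from h import *
rep([.558,-.3227,.047])
cv2.imwrite('pics/w23.png',imaging.grab_frame('wrist')[:,:,::-1])
"
```

```text
t 23.8 p [ 0.5588 -0.3216  0.0485] jaw deg -44.87 F [ 0.  -0.4 -0.6] w 0.605 delta [0.15 0.02 0.13] q [-0.64  0.28  1.7  -0.    1.16  0.15]
```

View pics/w23.png

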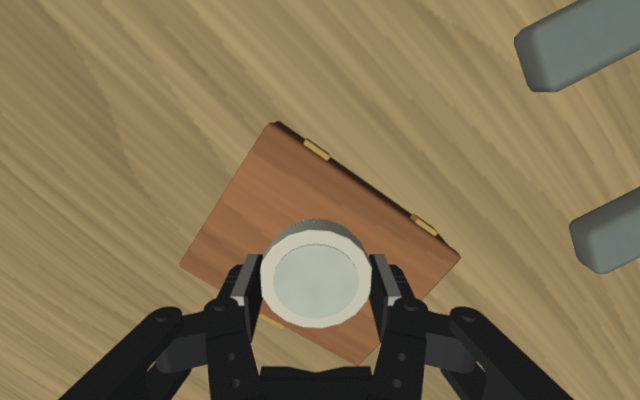

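{"op": "carry_out", "data": {"moves": [0, 0.1, 0, 0.05, 0, 0, 0.18, 0, 0.05, 0, 0, 0.18, 0, 0.05, 0]}}

```text
time: 24.1
tool_pos: [0.5584, -0.3221, 0.047]
tool_rot: [0.272, 0.653, 0.271, -0.653]
contact_force: [-1.0, 0.4, 5.0]
gripper_width: 0.603
```

```bash
python3 -c "
from h import *
rep([.558,-.3227,.047])
"
```

```text
t 24.1 p [ 0.5584 -0.3221  0.047 ] jaw deg -44.87 F [-1.   0.4  5. ] w 0.603 delta [0.   0.01 0.07] q [-0.64  0.28  1.7  -0.    1.16  0.14]
```

Contact made. Release, rise and step back (staying away from the microscope).

{"op": "carry_out", "data": {"moves": [0.85, 0, 0, 0, 0, 0.85, 0, 0, 0, 0, 0.85, 0, 0, 0, 0, 0.85, 0, 0, 0, 0, 0.85, 0, 0, 0, 0, 0.85, -2, 0, 0, 0, 0.85, -5, 0, 0, 0, 0.85, -9, 0, 2, 0, 0.85, -13, 0, 5, 0, 0.85, -15, 0, 7, 0, 0.85, -15, 0, 8, 0, 0.85, -15, 0, 8, 0]}}

```text
time: 25.1
tool_pos: [0.5011, -0.3808, 0.1986]
tool_rot: [0.272, 0.654, 0.269, -0.653]
contact_force: [-0.0, -0.1, -1.0]
gripper_width: 0.851
```

Run:
```python
from h import *
rep([.558,-.3227,.047])
for n in ['wrist','scene','top']: cv2.imwrite(f'pics/e_{n}.png',imaging.grab_frame(n)[:,:,::-1])
im=cv2.imread('pics/e_wrist.png'); ci=imaging.camera_info('wrist')
t=cv2.imread('pics/e_top.png'); s=cv2.imread('pics/e_scene.png')
cv2.imwrite('pics/e_topc.png',cv2.resize(t[130:260,220:480],None,fx=3,fy=3,interpolation=cv2.INTER_CUBIC))
cv2.imwrite('pics/e_scc.png',cv2.resize(s[100:290,190:460],None,fx=2.9,fy=2.9,interpolation=cv2.INTER_CUBIC))
```

```text
t 25.1 p [ 0.5011 -0.3808  0.1986] jaw deg -45.03 F [-0.  -0.1 -1. ] w 0.851 delta [15.16 -0.17 -8.14] q [-0.77  0.09  1.65 -0.    1.4   0.02]
```

View pics/e_wrist.png

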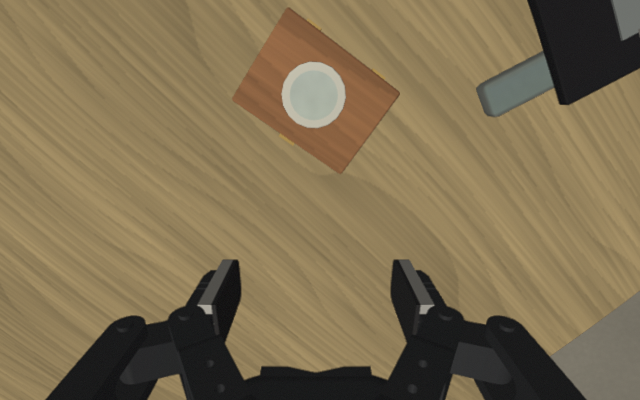

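View pics/e_topc.png

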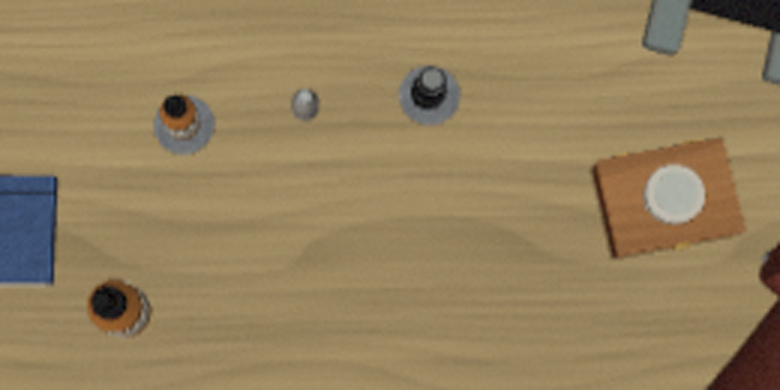

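View pics/e_scc.png

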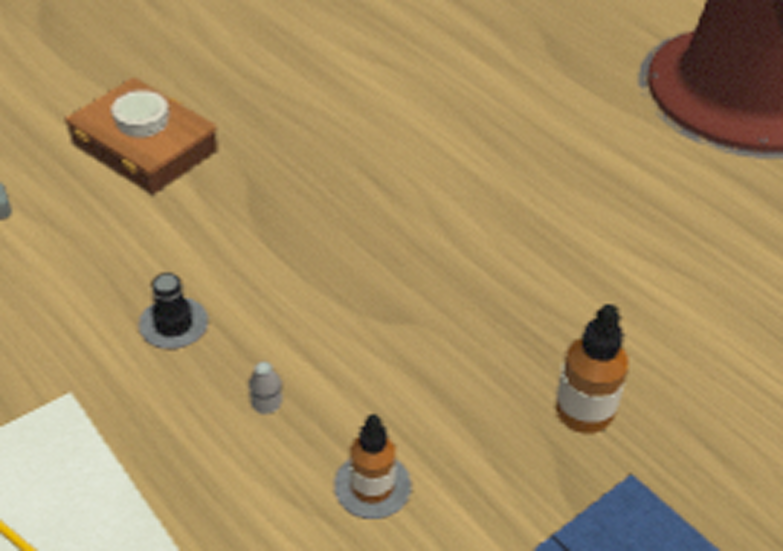

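Run:
```python
from h import *
t=cv2.imread('pics/e_top.png'); ci=imaging.camera_info('top')
f=lambda c:(c[...,1]<60)&(c[...,2]>130)
u,_,w=cent(t,(428,178,462,212),f); print('dish top',u,w,onz(ci,u,.051).round(4))
im=cv2.imread('pics/e_wrist.png'); cw=imaging.camera_info('wrist')
u,_,w=cent(im,(270,50,355,140),f); print('dish wrist',u,onz(cw,u,.051).round(4))
u,_,w=cent(t,(315,155,328,175),lambda c:c[...,1]<60); print('obj',u,w,onz(ci,u,.022).round(4))
u,_,w=cent(t,(357,150,372,161),lambda c:(c[...,2]>80)&(c[...,1]<50)); print('eye',u,w,onz(ci,u,.053).round(4))
from plant import workorder
print(workorder.job_done())
```

```text
dish top [444.3216128  194.34050298] [19.   19.75] [ 0.5578 -0.3226  0.051 ]
dish wrist [313.21770912  94.38061767] [ 0.5569 -0.3175  0.051 ]
obj [321.1961985  164.42170412] [10.25  8.5 ] [0.6552 0.0142 0.022 ]
eye [364.43512481 155.47971883] [15.91862965  7.5565052 ] [ 0.6705 -0.1068  0.053 ]
the job is handed in; nothing more can be done
None
```

I placed all four things in the order asked and handed the job in after about 25 s of the 102 s. The hand-in gave no verdict.

| Thing | Placed on | Last check against target (m) |
|---|---|---|
| Eyepiece | right pad, the one nearer the microscope | (0.6705, -0.107) against pad centre (0.667, -0.105), about 3–4 mm out; part of the pad was counted in that reading, and close views show it centred |
| Small dropper bottle | left pad | (0.643, 0.135) against pad centre (0.641, 0.134), about 2 mm out |
| Objective | bare table between the pads | (0.655, 0.014) against midpoint (0.654, 0.014), about 1 mm out |
| Lidded dish | slide box lid | top camera (0.558, -0.323), on the lid centre within 1 mm |

- **Disagreement on the dish:** the wrist camera put it about 5 mm off in y. The arm may still have been settling when I took that picture, and the same picture shows the dish centred on the lid.
- **Final pictures:** the things stand as they were found and are let go, with the gripper clear of them. Forces I read during the job stayed under 8 N.
- **Bystanders:** I planned every move clear of the microscope, notebook and jar, and saw no contact. I did not measure the notebook or jar again at the end.

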